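# Mix a sample bottle on the bench mixer

### The job

Flip the mixer's toggle switch over until it snaps on, then pick up the tall bottle, press its base down on the mixer's sprung round pad until the pad is fully down, and hold it there for a good second. With the mixer still on, set the bottle down gently, not dropped, upright near the middle of the square tile, let go of it, and then flip the toggle back off. Keep the bottle upright throughout and leave the jar, the beaker and the gauge where they stand.

Things in the scene. Friction and masses are not known exactly. Their poses are not given: they have to be found in the camera images.
- mixer: White bench mixer, fixed to the bench: a box 140 mm (x) by 220 mm (y), flat top deck 80 mm above the bench. Origin: centre of its underside, on the bench; z up, x from its front panel (with a black dial, nearest the robot) to its back, y along its length. On the deck are the round sprung pad (centre at x 0, y -50 mm) and the toggle switch (pivot at x 0, y +68 mm, 84 mm above the bench).
- toggle (a joint): Steel toggle lever of the mixer, hinged about the mixer's y axis. Angle in rad: 0 = off, leaning 0.45 rad from upright towards the mixer's front (-x); 0.9 = on, leaning as far towards its back (+x). An over-centre spring drives it to the nearer end stop from the upright middle (0.45), so it has to be pushed past the middle and then snaps over by itself; starting it takes about 5 to 7 N halfway up the lever. It starts off.
- toggle_tip (a point): Centre of the rounded tip of the toggle lever. The lever is 8 mm thick low down and 12 mm thick over its upper half, and this point is 45 mm from the pivot, about 125 mm above the bench when at either end stop; the rounding rises 6 mm above it.
- pad (a joint): Downward travel of the mixer's sprung pad in m: 0 = up, 0.008 = fully down on its stop. The spring takes 2.7 N to start and 9 N to push fully down; the bottle's weight alone does not press it.
- pad_top (a point): Centre of the top face of the pad: a flat black rubber disc 68 mm in diameter, over a fixed grey collar 84 mm in diameter that is 6 mm high. 102 mm above the bench when up; it moves with the pad.
- bottle: The tall bottle, loose: white plastic, 117 mm high, straight round body 50 mm in diameter up to 88 mm, then a shoulder and a screw cap 35 mm in diameter from 99 to 117 mm. About 0.13 to 0.23 kg. Origin: centre of its base; z up along it.
- tile: White square ceramic tile, 110 by 110 mm, 8 mm thick, fixed flat on the bench. Origin: centre of its underside; its top is 8 mm above; x and y along its sides.
- jar: Bystander, loose: squat white closed jar, 66 mm in diameter, 70 mm high. Origin: centre of its base.
- beaker: Bystander, loose: open white cup-shaped beaker, 68 mm in diameter at the rim, 85 mm high. Origin: centre of its base.
- gauge: Bystander, loose: round white dial gauge standing on a foot 45 by 60 mm, dial 76 mm in diameter, 84 mm high in all. Origin: centre of its foot's underside.

How it is judged:
By the outcome, as a careful person would: the job done as asked, in the order asked, and still so for the second after the job is handed in, with the robot touching nothing.
It also fails if it takes over 67 s, if anything falls off the work surface, if the arm or the gripper's body presses on something with over 40 N, if the wrist force passes 120 N, or if a joint passes its speed limit or range.

### The arm

A 7-joint arm with a two-finger parallel gripper is mounted at the origin on the work surface. World frame = base frame: x ahead of the robot, y to its left, z up, the work surface at z = 0. Lengths are in m, angles in rad, forces in N, time in s.
With the tool pointing down it reaches from about 0.4 to 0.925 m from the base axis. Payload 5.6 kg.
Tool frame: the origin (TCP) lies at the very end of the fingers, on their centre line; the grasp point (between the pads) lies arm.grasp_offset behind it (arm.grasp_offset is the distance from the TCP to the grasp point, in m); z points along the fingers, y is the line along which they close (so a half turn about z gives the same grasp; the last joint's range is limited). The gripper opens to 85 mm and grips with 20 to 120 N. Pads are 22 mm wide; open, the fingers measure 114 mm over their backs; the gripper's body (76 mm by 85 mm) begins 54 mm behind the grasp point. The pads swing forward as they close: fully open they stand 13 mm farther back than shut.
Start: joints at [1.163, 0.468, -0.012, 1.603, 0.006, 1.071, -0.056], TCP at [0.232, -0.607, 0.231] pointing down, gripper open.
Joint ranges: [-2.53, 2.53], [-0.31, 2.02], [-1.57, 1.55], [0.28, 2.44], [-1.29, 4.43], [0.15, 1.84], [-2.92, 2.92]. Speed limits (rad/s): [2.57, 2.57, 3.14, 3.14, 3.14, 3.14, 3.14].

### API

Orientations are given as a unit quaternion [x, y, z, w].
In Python, from workcell import status, snapshot, camera_model, order, recognise, spot_point, arm gives the robot as it stands. The module is installed in compiled form; this text tells all that it offers.
- The arm moves only by the tool send_rows, never from a script. Its argument "plan" is a list of rows, each a list of 7 numbers: the closure, from 0 (fully open) to 1 (shut), then the shift along the tool's x, y, z in mm, then the turn, a rotation vector about the tool's x, y, z in degrees. In form: [[gripper, x, y, z, wx, wy, wz], ...]. A call has exactly 5 rows; each row shifts and turns the commanded pose from where the row before left it, along the tool's axes as they then stand; what a row does not reach is not made up. A row lasts 1/10 s, in which the tool goes at most 50 mm and 8.59 degrees, less where a joint would pass 70% of its speed; a pose out of reach is approached as far as the arm can. A call with a gripper value outside its range is refused whole. The fingers move at their own pace and stop on an object; "newtons" is the grip in N (left out, the last holds). Time passes only in rows, so rows that do not move let the fingers close, or fill a call up. It gives the time, the measured TCP pose, the force, the opening and the grip force at its end, in the units of the state.
- status.sense(): the state, without advancing time (a new reading comes with each control period).
- snapshot(name): name is "scene" or "top" or "wrist"; returns the picture (400x640x3 uint8, red, green, blue); there is no depth.
- camera_model(name): a dict with "vertical_fov" (degrees; the focal length in pixels is half the picture's height over the tangent of half this angle, whatever the lens; pixels are square), "cx", "cy" (the principal point, pixels), "world_from_camera" (4x4, takes a point from camera to world coordinates); the wrist camera has in their place "mount" (4x4, takes a point from camera to tool coordinates, whose origin is the TCP and whose axes are the flange's). Camera axes: x right, y down, z forward; pixel columns grow to the right and rows downward; lengths in m; the calibration is good to about 2 mm. A picture is of the moment at which its call begins: read the wrist's pose just before it. camera_model takes no time and is no camera call.
- order.finish_job(): hands the job in; it is judged then, once.
Trained networks look in the newest picture that a camera, given by its name, has taken for a name from the list of things; names that differ only in an ending like _2 or _b are one class to them, and where a whole thing is asked for, a point or a joint stands for the part that bears it (a point fixed in the world has none). Each returns a list of dicts, best first, with "conf" (0 to 1); they miss things now and then, are a little off and sometimes report something else, mostly with a low value. They report only what shows in the picture. A call takes as long as a camera call.
- recognise(camera, name): "uv" ([column, row] in pixels, amid what is visible of it).
- spot_point(camera, name): "uv" ([column, row] in pixels: a listed point, or the origin of a listed thing).
The state is a dict: "time": time; "joint_positions": joint angles; "qd": joint speeds; "joint_torque": joint torques, N m; "position": TCP position; "tool_rot": TCP orientation; "ft_force": force on the tool from outside, world axes, zero at the start; "wrist_torque": the same for the moment, N m; "gripper_width": finger opening in m; "grasp_force": force on a finger pad.
Only numpy, scipy, OpenCV 4.12 (cv2) and the standard library are available. Lean on these libraries where they do the work, as an engineer would, in place of code of your own. Each camera call takes 0.05 s, during which the arm holds its last target. There are 200 camera calls.

## Working session

There is one attempt and no reset: what is moved stays moved. The work goes in short steps, Python scripts to look and compute and a tool call to move; the robot and the scene stay as the last step left them, time stands still between calls to the robot, and variables do not carry over. Pictures are saved under pics/ and viewed, at most 10 in all, crops included, and the job is handed in when it is done.

Besides the shell and the picture viewer there is one more tool, called after "Call:" in YAML: its name, and indented under it one key for each argument. send_rows: Moves the arm, as the interface text tells. Its arguments: {"type":"object","properties":{"plan":{"type":"array"},"newtons":{"type":"number"}},"required":["plan"]}

```bash
mkdir -p pics; cat > h.py <<'E'
import numpy as np, cv2
from scipy.spatial.transform import Rotation as R
from workcell import status, snapshot, camera_model, order, recognise, spot_point, arm
def snap(cam,name=None):
    s=status.sense(); im=snapshot(cam)
    if name: cv2.imwrite('pics/'+name,im[:,:,::-1])
    return s,im
def ray(cam,uv,s=None):
    m=camera_model(cam); f=200/np.tan(np.radians(m['vertical_fov'])/2)
    d=np.array([(uv[0]-m['cx'])/f,(uv[1]-m['cy'])/f,1])
    if cam=='wrist':
        T=np.eye(4);T[:3,:3]=R.from_quat(s['tool_rot']).as_matrix();T[:3,3]=s['position'];T=T@np.array(m['mount'])
    else: T=np.array(m['world_from_camera'])
    return T[:3,3],T[:3,:3]@d
def atz(cam,uv,z,s=None):
    o,d=ray(cam,uv,s); return o+d*(z-o[2])/d[2]
E
python3 - <<'E'
from h import *
Z=dict(mixer=0,toggle_tip=.125,pad_top=.102,bottle=0,tile=0,jar=0,beaker=0,gauge=0)
s=status.sense();print(s['position'],s['tool_rot'],s['ft_force'],s['gripper_width'],arm.grasp_offset)
for c in('scene','top'):
    snap(c,c+'0.png'); m=camera_model(c); print(c,np.round(m['world_from_camera'],2).tolist(),m['vertical_fov'])
    for n,z in Z.items():
        for r in spot_point(c,n)[:2]: print(n,np.round(r['uv'],0),round(r['conf'],2),np.round(atz(c,r['uv'],z),3))
print(camera_model('wrist'))
E
```

```text
[ 0.23165449 -0.60669765  0.23030275] [ 9.83412825e-01  1.81379111e-01 -2.18361226e-04 -8.86705594e-04] [ 0.4263931   0.29459685 -0.56788693] 0.08580555112743898 0.0187
scene [[0.37, 0.78, -0.5, 1.12], [0.93, -0.32, 0.19, -0.18], [-0.01, -0.54, -0.84, 0.93], [0.0, 0.0, 0.0, 1.0]] 53.10395011319959
mixer [369. 170.] 0.97 [0.53  0.189 0.   ]
mixer [400. 133.] 0.6 [0.437 0.339 0.   ]
toggle_tip [402. 137.] 0.46 [0.544 0.265 0.125]
pad_top [359. 151.] 0.78 [0.527 0.151 0.102]
bottle [265. 182.] 0.8 [ 0.451 -0.101  0.   ]
tile [273. 240.] 0.88 [ 0.637 -0.138  0.   ]
jar [191. 198.] 0.91 [ 0.426 -0.309  0.   ]
beaker [204. 257.] 0.84 [ 0.616 -0.315  0.   ]
gauge [352. 258.] 0.71 [0.759 0.031 0.   ]
gauge [399. 134.] 0.53 [0.439 0.332 0.   ]
top [[0.01, -0.99, 0.15, 0.47], [-1.0, -0.01, 0.01, -0.01], [-0.01, -0.15, -0.99, 0.95], [0.0, 0.0, 0.0, 1.0]] 55.96337787987643
mixer [242. 221.] 0.88 [0.541 0.198 0.   ]
toggle_tip [201. 217.] 0.4 [0.538 0.263 0.125]
pad_top [255. 228.] 0.66 [0.517 0.148 0.102]
bottle [364. 252.] 0.57 [ 0.468 -0.108  0.   ]
tile [378. 185.] 0.91 [ 0.638 -0.146  0.   ]
jar [444. 264.] 0.88 [ 0.439 -0.307  0.   ]
beaker [444. 198.] 0.61 [ 0.606 -0.314  0.   ]
gauge [312. 137.] 0.63 [0.762 0.027 0.   ]
{'vertical_fov': 66.47373590245921, 'cx': 316.37095721034297, 'cy': 204.1603277550775, 'mount': array([[ 5.15697421e-04, -9.64885740e-01, -2.62669454e-01,
         6.67588559e-02],
       [ 9.99999667e-01,  3.31250147e-04,  7.46484611e-04,
        -8.62019858e-04],
       [-6.33263061e-04, -2.62669751e-01,  9.64885589e-01,
        -1.42484307e-01],
       [ 0.00000000e+00,  0.00000000e+00,  0.00000000e+00,
         1.00000000e+00]])}
```

View pics/top0.png

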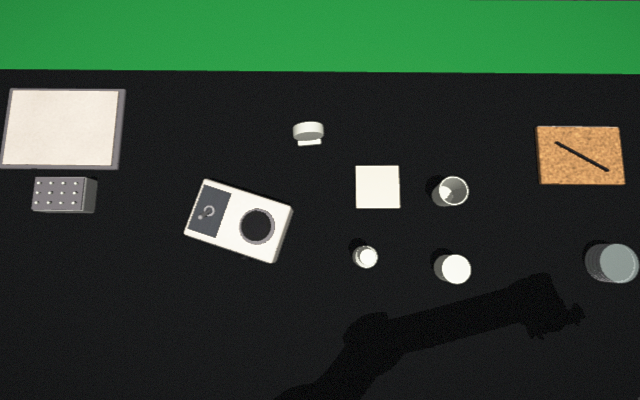

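View pics/scene0.png

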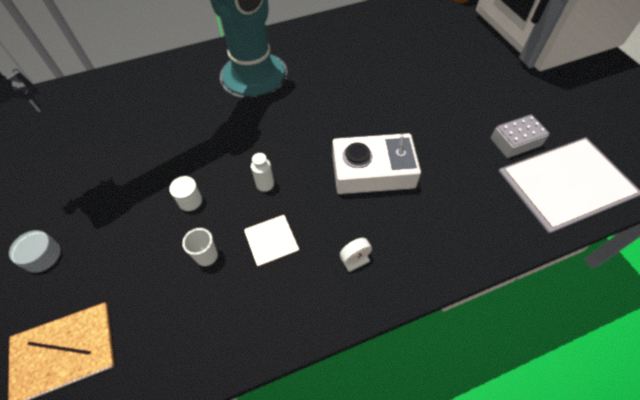

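The top view shows the mixer (centre at pixel 240,221, turned about -17.5°, toggle end on the left), bottle (365,257), tile (378,187), gauge (309,133), jar (455,268) and beaker (452,190). The scene view agrees with it.

```bash
cat >> h.py <<'E'
from scipy.linalg import logm, expm
def rows(p,yaw,n,start=None):
    "equal row that, repeated n times, takes the tool to p pointing down with tool x at yaw (deg)"
    s=status.sense(); A=np.eye(4);B=np.eye(4)
    A[:3,:3]=R.from_quat(s['tool_rot']).as_matrix();A[:3,3]=s['position']
    if start: A[:3,:3]=(R.from_euler('z',start[1],degrees=True)*R.from_euler('x',180,degrees=True)).as_matrix();A[:3,3]=start[0]
    B[:3,:3]=(R.from_euler('z',yaw,degrees=True)*R.from_euler('x',180,degrees=True)).as_matrix();B[:3,3]=p
    D=expm(logm(np.linalg.inv(A)@B).real/n)
    r=np.r_[D[:3,3]*1000,R.from_matrix(D[:3,:3]).as_rotvec(degrees=True)]
    T=A;path=[]
    for i in range(n): T=T@D; path.append(T[:3,3].copy())
    print('row',np.round(r,2),'mid',np.round(path[n//2],3)); return r
E
python3 - <<'E'
from h import *
for n in(20,25,30): rows([.50,.281,.23],162.5,n)
E
```

```text
row [58.61 15.66  0.06 -0.    0.   -7.08] mid [ 0.695 -0.199  0.231]
row [46.74 13.11  0.05 -0.    0.   -5.66] mid [ 0.688 -0.235  0.231]
row [38.86 11.24  0.04 -0.    0.   -4.72] mid [ 0.692 -0.219  0.231]
```

Call:
send_rows:
  plan:
    - [1,46.7,13.1,0,0,0,-5.66]
    - [1,46.7,13.1,0,0,0,-5.66]
    - [1,46.7,13.1,0,0,0,-5.66]
    - [1,46.7,13.1,0,0,0,-5.66]
    - [1,46.7,13.1,0,0,0,-5.66]
  newtons: 40

```text
time: 1.4
position: [0.4637, -0.5385, 0.2312]
tool_rot: [0.909, 0.418, -0.0, 0.0]
ft_force: [-0.1, -0.4, 0.4]
gripper_width: 0.0122
grasp_force: 0.0
```

Call:
send_rows:
  plan:
    - [1,46.7,13.1,0,0,0,-5.66]
    - [1,46.7,13.1,0,0,0,-5.66]
    - [1,46.7,13.1,0,0,0,-5.66]
    - [1,46.7,13.1,0,0,0,-5.66]
    - [1,46.7,13.1,0,0,0,-5.66]

```text
time: 1.9
position: [0.6336, -0.3682, 0.231]
tool_rot: [0.779, 0.627, 0.0, 0.0]
ft_force: [0.3, -0.1, -0.0]
gripper_width: -0.0001
grasp_force: 0.0
```

Call:
send_rows:
  plan:
    - [1,46.7,13.1,0,0,0,-5.66]
    - [1,46.7,13.1,0,0,0,-5.66]
    - [1,46.7,13.1,0,0,0,-5.66]
    - [1,46.7,13.1,0,0,0,-5.66]
    - [1,46.7,13.1,0,0,0,-5.66]

```text
time: 2.4
position: [0.7025, -0.1378, 0.2311]
tool_rot: [0.602, 0.799, 0.0, 0.0]
ft_force: [0.6, 0.0, -0.3]
gripper_width: -0.0
grasp_force: 0.0
```

Call:
send_rows:
  plan:
    - [1,46.7,13.1,0,0,0,-5.66]
    - [1,46.7,13.1,0,0,0,-5.66]
    - [1,46.7,13.1,0,0,0,-5.66]
    - [1,46.7,13.1,0,0,0,-5.66]
    - [1,46.7,13.1,0,0,0,-5.66]

```text
time: 2.9
position: [0.6539, 0.0977, 0.2312]
tool_rot: [0.388, 0.922, 0.0, 0.0]
ft_force: [-0.1, 0.2, 0.7]
gripper_width: -0.0002
grasp_force: 0.0
```

Call:
send_rows:
  plan:
    - [1,46.7,13.1,0,0,0,-5.66]
    - [1,46.7,13.1,0,0,0,-5.66]
    - [1,46.7,13.1,0,0,0,-5.66]
    - [1,46.7,13.1,0,0,0,-5.66]
    - [1,46.7,13.1,0,0,0,-5.66]

```text
time: 3.4
position: [0.4994, 0.2819, 0.2314]
tool_rot: [0.151, 0.989, 0.0, 0.0]
ft_force: [1.0, 0.9, -0.3]
gripper_width: -0.0003
grasp_force: 0.0
```

Good. Close look from here.

```bash
python3 - <<'E'
from h import *
s,im=snap('wrist','w1.png')
for n,z in dict(mixer=0,toggle_tip=.125,pad_top=.102).items():
    for r in spot_point('wrist',n)[:2]: print(n,np.round(r['uv']),round(r['conf'],2),np.round(atz('wrist',r['uv'],z,s),3))
E
```

```text
mixer [262. 224.] 0.83 [0.538 0.197 0.   ]
pad_top [188. 259.] 0.75 [0.522 0.145 0.102]
pad_top [ 28. 233.] 0.37 [0.453 0.012 0.102]
```

View pics/w1.png

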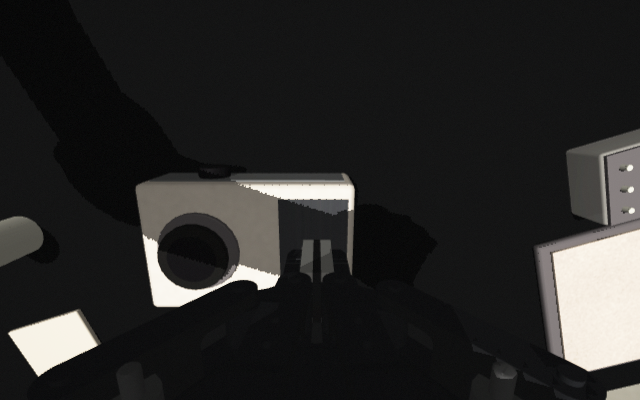

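The wrist view shows the mixer with its front edge from (140,187) to (352,184), the pad at about (193,256) and the toggle hidden behind the fingers.

```bash
python3 - <<'E'
from h import *
s=status.sense()
a=atz('wrist',(139,187),.08,s);b=atz('wrist',(353,185),.08,s);c=atz('wrist',(154,306),.08,s);d=b-a
print(a,b,c,'len',np.hypot(*d[:2]),np.linalg.norm(c-a),'yaw',np.degrees(np.arctan2(-d[0],d[1])))
p=atz('wrist',(198,251),.086,s);print('pad',p)
y=np.arctan2(-d[0],d[1]);X=np.array([np.cos(y),np.sin(y)]);Y=np.array([-X[1],X[0]])
ctr=(a+b)[:2]/2+.07*X;print('centre',ctr,'pad',ctr-.05*Y,'pivot',ctr+.068*Y)
# top cam
q=[atz('top',u,.08)[:2] for u in((205,180),(293,208),(275,263),(184,233))];e=q[0]-q[1];print('top yaw',np.degrees(np.arctan2(-e[0],e[1])),np.mean(q,0),np.linalg.norm(e))
E
```

```text
[0.44448157 0.11646281 0.08      ] [0.50570799 0.31789706 0.08      ] [0.57072791 0.07257999 0.08      ] len 0.21053367976089546 0.13365567597208705 yaw -16.90677238343674
pad [0.52302277 0.14797885 0.086     ]
centre [0.54206932 0.19682287] pad [0.52752856 0.1489839 ] pivot [0.56184476 0.26188385]
top yaw -16.96539784861519 [0.53513725 0.1887096 ] 0.21949213069410398
```

Call:
send_rows:
  plan:
    - [1,0,-3,40,0,0,-0.5]
    - [1,0,0,40,0,0,0]
    - [1,0,0,39,0,0,0]
    - [1,-10,0,0,0,0,0]
    - [1,-8,0,0,0,0,0]

```text
time: 4.1
position: [0.5191, 0.2711, 0.1125]
tool_rot: [0.15, 0.989, -0.0, -0.0]
ft_force: [0.3, -0.1, 0.3]
gripper_width: -0.0005
grasp_force: 0.0
```

Call:
send_rows:
  plan:
    - [1,-6,0,0,0,0,0]
    - [1,-6,0,0,0,0,0]
    - [1,-6,0,0,0,0,0]
    - [1,-6,0,0,0,0,0]
    - [1,-6,0,0,0,0,0]

```text
time: 4.6
position: [0.5474, 0.2631, 0.1133]
tool_rot: [0.149, 0.989, 0.0, 0.001]
ft_force: [0.7, -0.0, -0.2]
gripper_width: -0.0
grasp_force: 0.0
```

Call:
send_rows:
  plan:
    - [1,-6,0,0,0,0,0]
    - [1,0,0,0,0,0,0]
    - [1,0,0,0,0,0,0]
    - [1,0,0,0,0,0,0]
    - [1,0,0,0,0,0,0]

```text
time: 5.1
position: [0.5512, 0.2618, 0.1122]
tool_rot: [0.148, 0.989, -0.0, -0.0]
ft_force: [-0.2, 0.5, 0.0]
gripper_width: 0.0002
grasp_force: 0.0
```

Call:
send_rows:
  plan:
    - [0.2,20,0,0,0,0,0]
    - [0.2,25,0,0,0,0,0]
    - [0,0,0,-45,0,0,0]
    - [0,0,0,-45,0,0,0]
    - [0,0,0,-48,0,0,0]

```text
time: 5.6
position: [0.5075, 0.2749, 0.2514]
tool_rot: [0.148, 0.989, -0.0, -0.001]
ft_force: [1.2, 0.0, -0.3]
gripper_width: 0.0722
grasp_force: 0.0
```

```bash
python3 - <<'E'
from h import *
s,im=snap('top');c=cv2.resize(im[170:275,175:305],None,fx=5,fy=5,interpolation=2);cv2.imwrite('pics/t1.png',c[:,:,::-1])
print([(np.round(atz('top',r['uv'],.125),3),r['uv'],round(r['conf'],2)) for r in spot_point('top','toggle_tip')[:2]])
print(s['position'])
P=rows([.455,-.09,.25],125,10)
E
```

```text
[(array([0.578, 0.251, 0.125]), [207.5, 199.2], 0.41)]
[0.50750977 0.27490897 0.25138541]
row [-1.631e+01 -3.420e+01  6.200e-01  6.000e-02  3.000e-02  3.790e+00] mid [0.507 0.052 0.253]
```

View pics/t1.png

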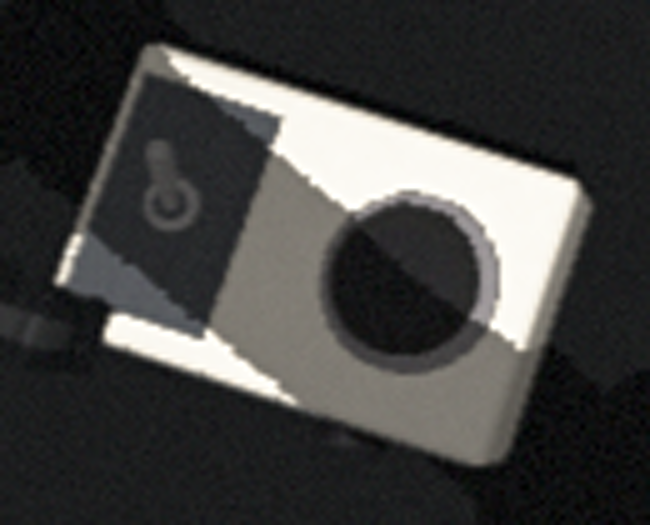

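The crop shows the lever leaning towards the back, tip at crop (157,150), so the toggle is on. The collar centre is at crop (410,282). Next, the bottle.

Call:
send_rows:
  plan:
    - [0,-16.3,-34.2,0.6,0,0,3.8]
    - [0,-16.3,-34.2,0.6,0,0,3.8]
    - [0,-16.3,-34.2,0.6,0,0,3.8]
    - [0,-16.3,-34.2,0.6,0,0,3.8]
    - [0,-16.3,-34.2,0.6,0,0,3.8]

```text
time: 6.2
position: [0.5107, 0.0847, 0.2469]
tool_rot: [0.311, 0.95, -0.0, -0.0]
ft_force: [0.3, -0.3, -0.3]
gripper_width: 0.0854
grasp_force: 0.0
```

Call:
send_rows:
  plan:
    - [0,-16.3,-34.2,0.6,0,0,3.8]
    - [0,-16.3,-34.2,0.6,0,0,3.8]
    - [0,-16.3,-34.2,0.6,0,0,3.8]
    - [0,-16.3,-34.2,0.6,0,0,3.8]
    - [0,-16.3,-34.2,0.6,0,0,3.8]

```text
time: 6.7
position: [0.4512, -0.0942, 0.244]
tool_rot: [0.464, 0.886, -0.0, 0.0]
ft_force: [0.8, -1.5, -0.5]
gripper_width: 0.0852
grasp_force: 0.0
```

```bash
python3 - <<'E'
from h import *
print('pad top',atz('top',(257,226.4),.086))
s,im=snap('wrist','w2.png');print(s['position'],s['tool_rot'])
print([(np.round(atz('wrist',r['uv'],0,s),3),r['uv'],round(r['conf'],2)) for r in spot_point('wrist','bottle')[:2]])
print([(np.round(atz('wrist',r['uv'],.06,s),3),r['uv'],round(r['conf'],2)) for r in recognise('wrist','bottle')[:2]])
E
```

```text
pad top [0.52186424 0.14530375 0.086     ]
[ 0.45121116 -0.09419213  0.24400959] [ 4.63695994e-01  8.85994361e-01 -8.97872201e-05  9.52432453e-05]
[(array([ 0.459, -0.105,  0.   ]), [316.3, 185.8], 0.69)]
[(array([ 0.463, -0.105,  0.06 ]), [319.0, 198.2], 0.67)]
```

View pics/w2.png

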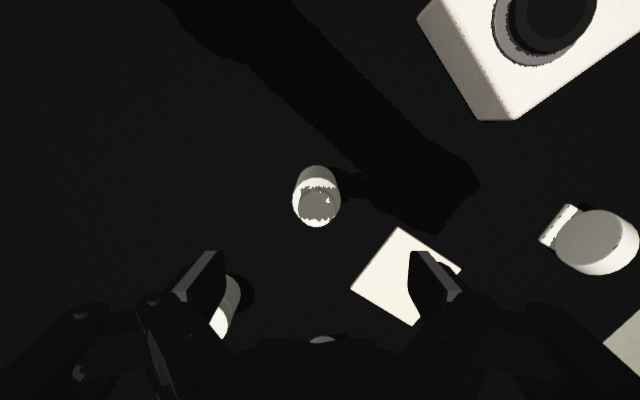

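The bottle stands clear at about (317,195), its cap centre near (320,206). The tile shows at (398,275).

```bash
python3 - <<'E'
from h import *
s=status.sense();print(atz('wrist',(320,206),.117,s))
q=[atz('top',u,.008)[:2] for u in((355.5,165.5),(399,165.5),(400.5,208.5),(356,208))];print(np.mean(q,0),np.round(q,3))
rows([.46,-.106,.14],125,5);rows([.46,-.106,.052],125,5,([.46,-.106,.14],125))
E
```

```text
[ 0.45859733 -0.0995715   0.117     ]
[ 0.63144712 -0.14429614] [[ 0.686 -0.088]
 [ 0.687 -0.199]
 [ 0.576 -0.201]
 [ 0.576 -0.089]]
row [-2.850e+00  2.500e-01  2.079e+01 -1.000e-02  0.000e+00 -7.000e-02] mid [ 0.456 -0.102  0.182]
row [ 0.   0.  17.6 -0.   0.  -0. ] mid [ 0.46  -0.106  0.087]
```

Call:
send_rows:
  plan:
    - [0,-6,1,30,0,0,0]
    - [0,-6,0,30,0,0,0]
    - [0,0,0,40,0,0,0]
    - [0,0,0,40,0,0,0]
    - [0,0,0,30,0,0,0]

```text
time: 7.35
position: [0.4594, -0.1002, 0.072]
tool_rot: [0.461, 0.887, 0.0, -0.001]
ft_force: [0.5, -1.0, 0.1]
gripper_width: 0.0854
grasp_force: 0.0
```

Call:
send_rows:
  plan:
    - [0,0,0,14,0,0,0]
    - [0,0,0,8,0,0,0]
    - [0.3,0,0,0,0,0,0]
    - [0.4,0,0,0,0,0,0]
    - [1,0,0,0,0,0,0]
  newtons: 40

```text
time: 7.85
position: [0.4605, -0.1026, 0.0537]
tool_rot: [0.463, 0.887, -0.0, 0.001]
ft_force: [-1.2, -0.3, 5.2]
gripper_width: 0.0492
grasp_force: 40.3
```

Call:
send_rows:
  plan:
    - [1,0,0,0,0,0,0]
    - [1,0,0,0,0,0,0]
    - [1,0,0,0,0,0,0]
    - [1,0,0,0,0,0,0]
    - [1,0,0,0,0,0,0]

```text
time: 8.35
position: [0.4606, -0.1026, 0.0537]
tool_rot: [0.463, 0.886, -0.0, 0.001]
ft_force: [-0.9, -0.9, 6.3]
gripper_width: 0.0495
grasp_force: 40.7
```

Call:
send_rows:
  plan:
    - [1,0,0,-10,0,0,0]
    - [1,0,0,-30,0,0,0]
    - [1,0,0,-40,0,0,0]
    - [1,0,0,-40,0,0,0]
    - [1,0,0,-30,0,0,0]

```text
time: 8.85
position: [0.4602, -0.102, 0.2054]
tool_rot: [0.462, 0.887, 0.0, 0.001]
ft_force: [0.5, -0.3, -1.8]
gripper_width: 0.0491
grasp_force: 41.9
```

```bash
python3 - <<'E'
from h import *
s,im=snap('wrist','w3.png');print(s['position'],s['ft_force'],s['gripper_width'])
rows([.5225,.146,.204],125,10)
E
```

```text
[ 0.46021001 -0.10195234  0.20535789] [ 0.48748827 -0.29138657 -1.81189839] 0.049074690332486584
row [ 1.693e+01  1.911e+01  5.200e-01  3.000e-02  5.000e-02 -1.000e-02] mid [0.499 0.047 0.206]
```

View pics/w3.png

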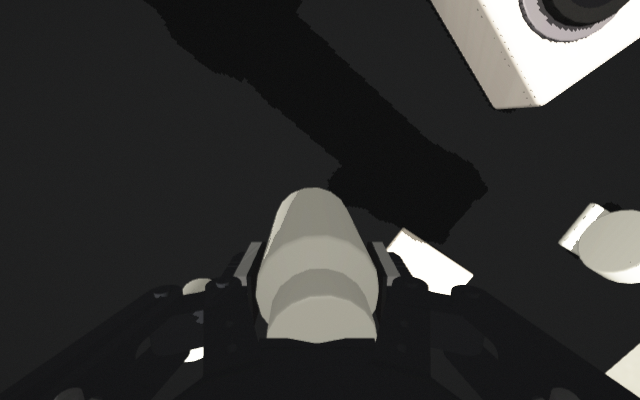

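The bottle is held, centred between the fingers (cap at 322,325) and upright. Moving over the pad.

Call:
send_rows:
  plan:
    - [1,17,19,0,0,0,0]
    - [1,17,19,0,0,0,0]
    - [1,17,19,0,0,0,0]
    - [1,17,19,0,0,0,0]
    - [1,17,19,0,0,0,0]

```text
time: 9.4
position: [0.4889, 0.0229, 0.2028]
tool_rot: [0.463, 0.887, 0.0, 0.0]
ft_force: [1.0, 0.1, -2.1]
gripper_width: 0.0491
grasp_force: 41.9
```

Call:
send_rows:
  plan:
    - [1,17,19,0,0,0,0]
    - [1,17,19,0,0,0,0]
    - [1,17,19,0,0,0,0]
    - [1,17,19,0,0,0,0]
    - [1,17,19,0,0,0,0]

```text
time: 9.9
position: [0.5182, 0.147, 0.2027]
tool_rot: [0.463, 0.887, 0.0, 0.0]
ft_force: [0.1, 0.7, -2.0]
gripper_width: 0.0489
grasp_force: 41.9
```

```bash
python3 - <<'E'
from h import *
s=status.sense();print(s['position'],s['tool_rot'],s['ft_force'])
for c in('wrist','top','scene'):
  im=snapshot(c)
  for n,z in(('pad_top',.102),('bottle',s['position'][2]-.0537)):
    print(c,n,[(np.round(atz(c,r['uv'],z,s),3),round(r['conf'],2)) for r in spot_point(c,n)[:1]])
E
```

```text
[0.51821253 0.14695155 0.20269744] [4.62507189e-01 8.86615510e-01 7.51898213e-05 1.76965399e-04] [ 0.05290918  0.69534891 -2.01653702]
wrist pad_top []
wrist bottle [(array([0.517, 0.146, 0.149]), 0.7)]
top pad_top [(array([0.521, 0.152, 0.102]), 0.72)]
top bottle [(array([0.518, 0.141, 0.149]), 0.48)]
scene pad_top [(array([0.527, 0.15 , 0.102]), 0.86)]
scene bottle [(array([0.593, 0.239, 0.149]), 0.67)]
```

Call:
send_rows:
  plan:
    - [1,-2,3,15,0,0,0]
    - [1,0,0,15,0,0,0]
    - [1,0,0,10,0,0,0]
    - [1,0,0,3,0,0,0]
    - [1,0,0,2,0,0,0]

```text
time: 10.85
position: [0.5215, 0.1462, 0.1564]
tool_rot: [0.462, 0.887, -0.0, -0.001]
ft_force: [0.4, 0.1, -1.9]
gripper_width: 0.0489
grasp_force: 41.9
```

Call:
send_rows:
  plan:
    - [1,0,0,1,0,0,0]
    - [1,0,0,1,0,0,0]
    - [1,0,0,1,0,0,0]
    - [1,0,0,1,0,0,0]
    - [1,0,0,1,0,0,0]

```text
time: 11.35
position: [0.5222, 0.1462, 0.1528]
tool_rot: [0.463, 0.887, 0.0, 0.0]
ft_force: [-0.6, -0.8, 2.7]
gripper_width: 0.0494
grasp_force: 42.3
```

Call:
send_rows:
  plan:
    - [1,0,0,1,0,0,0]
    - [1,0,0,1,0,0,0]
    - [1,0,0,1,0,0,0]
    - [1,0,0,1,0,0,0]
    - [1,0,0,1,0,0,0]

```text
time: 11.85
position: [0.5222, 0.1462, 0.1477]
tool_rot: [0.463, 0.887, 0.0, 0.0]
ft_force: [-1.7, 0.1, 6.7]
gripper_width: 0.0489
grasp_force: 42.4
```

Call:
send_rows:
  plan:
    - [1,0,0,1,0,0,0]
    - [1,0,0,0.5,0,0,0]
    - [1,0,0,0,0,0,0]
    - [1,0,0,0,0,0,0]
    - [1,0,0,0,0,0,0]

```text
time: 12.35
position: [0.5224, 0.1462, 0.1474]
tool_rot: [0.463, 0.887, 0.0, 0.001]
ft_force: [-4.3, -2.4, 16.0]
gripper_width: 0.049
grasp_force: 43.1
```

Stiff stop at 18 N, so the pad is fully down. Holding.

Call:
send_rows:
  plan:
    - [1,0,0,0,0,0,0]
    - [1,0,0,0,0,0,0]
    - [1,0,0,0,0,0,0]
    - [1,0,0,0,0,0,0]
    - [1,0,0,0,0,0,0]

```text
time: 12.85
position: [0.5224, 0.1462, 0.1474]
tool_rot: [0.463, 0.887, 0.0, 0.001]
ft_force: [-5.1, -2.8, 16.2]
gripper_width: 0.049
grasp_force: 43.1
```

Call:
send_rows:
  plan:
    - [1,0,0,0,0,0,0]
    - [1,0,0,0,0,0,0]
    - [1,0,0,0,0,0,0]
    - [1,0,0,0,0,0,0]
    - [1,0,0,0,0,0,0]

```text
time: 13.35
position: [0.5224, 0.1462, 0.1474]
tool_rot: [0.463, 0.887, -0.0, 0.001]
ft_force: [-5.7, -2.4, 14.7]
gripper_width: 0.0494
grasp_force: 43.1
```

Call:
send_rows:
  plan:
    - [1,0,0,0,0,0,0]
    - [1,0,0,0,0,0,0]
    - [1,0,0,0,0,0,0]
    - [1,0,0,0,0,0,0]
    - [1,0,0,0,0,0,0]

```text
time: 13.85
position: [0.5224, 0.1462, 0.1474]
tool_rot: [0.463, 0.887, 0.0, 0.001]
ft_force: [-4.8, -3.0, 15.6]
gripper_width: 0.0491
grasp_force: 43.1
```

Call:
send_rows:
  plan:
    - [1,0,0,-5,0,0,0]
    - [1,0,0,-10,0,0,0]
    - [1,0,0,-15,0,0,0]
    - [1,0,0,-15,0,0,0]
    - [1,0,0,-15,0,0,0]

```text
time: 14.35
position: [0.5218, 0.146, 0.207]
tool_rot: [0.463, 0.887, -0.0, -0.0]
ft_force: [0.3, -0.1, -1.6]
gripper_width: 0.0494
grasp_force: 41.8
```

```bash
python3 - <<'E'
from h import *
s=status.sense();print(s['position'],s['tool_rot'],s['ft_force'])
snapshot('top')
print([(np.round(atz('top',r['uv'],.125),3),round(r['conf'],2)) for r in spot_point('top','toggle_tip')[:2]])
for n in(10,15):rows([.635,-.144,.18],100,n)
E
```

```text
[0.52183843 0.14604275 0.20696135] [ 4.62543226e-01  8.86596731e-01 -4.40077861e-06 -2.16792898e-05] [ 0.32807369 -0.06921192 -1.59377945]
[(array([0.536, 0.165, 0.125]), 0.43)]
row [-3.134e+01 -1.460e+00  2.860e+00  3.000e-02  1.000e-02  2.490e+00] mid [ 0.606 -0.022  0.191]
row [-2.09e+01 -8.20e-01  1.91e+00  2.00e-02  0.00e+00  1.66e+00] mid [ 0.599 -0.002  0.193]
```

Call:
send_rows:
  plan:
    - [1,-21,-1,2,0,0,1.66]
    - [1,-21,-1,2,0,0,1.66]
    - [1,-21,-1,2,0,0,1.66]
    - [1,-21,-1,2,0,0,1.66]
    - [1,-21,-1,2,0,0,1.66]

```text
time: 14.95
position: [0.5733, 0.0517, 0.195]
tool_rot: [0.527, 0.85, -0.0, -0.0]
ft_force: [-0.2, 0.0, -0.9]
gripper_width: 0.0492
grasp_force: 41.9
```

Call:
send_rows:
  plan:
    - [1,-21,-1,2,0,0,1.66]
    - [1,-21,-1,2,0,0,1.66]
    - [1,-21,-1,2,0,0,1.66]
    - [1,-21,-1,2,0,0,1.66]
    - [1,-21,-1,2,0,0,1.66]

```text
time: 15.45
position: [0.6099, -0.0459, 0.1856]
tool_rot: [0.587, 0.81, -0.0, 0.0]
ft_force: [-0.1, 1.1, -0.9]
gripper_width: 0.049
grasp_force: 41.9
```

Call:
send_rows:
  plan:
    - [1,-21,-1,2,0,0,1.66]
    - [1,-21,-1,2,0,0,1.66]
    - [1,-21,-1,2,0,0,1.66]
    - [1,-21,-1,2,0,0,1.66]
    - [1,-21,-1,2,0,0,1.66]

```text
time: 15.95
position: [0.632, -0.1486, 0.1756]
tool_rot: [0.644, 0.765, -0.0, 0.0]
ft_force: [0.3, -0.9, -2.0]
gripper_width: 0.0492
grasp_force: 41.9
```

```bash
python3 - <<'E'
from h import *
s=status.sense();print(s['position'],s['tool_rot'])
for c in('wrist','top','scene'):
  snap(c,c+'5.png')
  print(c,[(n,np.round(atz(c,r['uv'],z,s),3),round(r['conf'],2)) for n,z in(('tile',0),('bottle',s['position'][2]-.0537)) for r in spot_point(c,n)[:1]])
rows([.634,-.144,s['position'][2]],100,1)
E
```

```text
[ 0.63196788 -0.14863616  0.17557199] [ 6.43711556e-01  7.65268209e-01 -3.66077266e-05  4.89837450e-06]
wrist [('tile', array([ 0.633, -0.144,  0.   ]), 0.65), ('bottle', array([ 0.631, -0.148,  0.122]), 0.93)]
top [('tile', array([ 0.639, -0.143,  0.   ]), 0.75), ('bottle', array([ 0.635, -0.16 ,  0.122]), 0.85)]
scene [('tile', array([ 0.627, -0.144,  0.   ]), 0.73), ('bottle', array([ 0.621, -0.153,  0.122]), 0.59)]
row [ 1.29  2.41  0.42  0.02 -0.02  0.1 ] mid [ 0.634 -0.144  0.176]
```

View pics/wrist5.png

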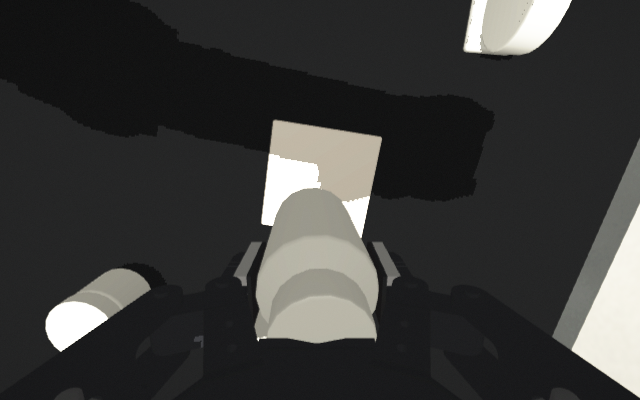

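The bottle is over the tile (tile corners 273,121 / 381,138 / 262,223). A 5 mm shift centres it, then I lower it.

Call:
send_rows:
  plan:
    - [1,3,1,20,0,0,0]
    - [1,2,1,30,0,0,0]
    - [1,0,0,30,0,0,0]
    - [1,0,0,18,0,0,0]
    - [1,0,0,8,0,0,0]

```text
time: 16.9
position: [0.6318, -0.141, 0.0679]
tool_rot: [0.643, 0.766, -0.001, -0.001]
ft_force: [-1.0, -0.8, -1.4]
gripper_width: 0.0491
grasp_force: 41.9
```

Call:
send_rows:
  plan:
    - [1,0,0,2,0,0,0]
    - [1,0,0,1,0,0,0]
    - [1,0,0,1,0,0,0]
    - [1,0,0,1,0,0,0]
    - [1,0,0,1,0,0,0]

```text
time: 17.4
position: [0.6333, -0.1418, 0.0645]
tool_rot: [0.643, 0.766, 0.0, 0.001]
ft_force: [-0.5, -0.5, -1.7]
gripper_width: 0.0493
grasp_force: 41.9
```

Call:
send_rows:
  plan:
    - [1,0,0,0.7,0,0,0]
    - [1,0,0,0.7,0,0,0]
    - [1,0,0,0.6,0,0,0]
    - [1,0,0,0.5,0,0,0]
    - [1,0,0,0,0,0,0]

```text
time: 17.9
position: [0.6329, -0.1417, 0.0618]
tool_rot: [0.643, 0.766, -0.0, 0.0]
ft_force: [-2.8, 1.0, 4.5]
gripper_width: 0.049
grasp_force: 42.4
```

Contact. Opening gradually.

Call:
send_rows:
  plan:
    - [0.4,0,0,0,0,0,0]
    - [0.35,0,0,0,0,0,0]
    - [0.25,0,0,0,0,0,0]
    - [0.1,0,0,0,0,0,0]
    - [0,0,0,0,0,0,0]
  newtons: 20

```text
time: 18.4
position: [0.6329, -0.1416, 0.0612]
tool_rot: [0.643, 0.766, 0.0, 0.0]
ft_force: [-1.0, 0.3, 0.4]
gripper_width: 0.085
grasp_force: 0.0
```

Call:
send_rows:
  plan:
    - [0,0,0,0,0,0,0]
    - [0,0,0,0,0,0,0]
    - [0,0,0,-10,0,0,0]
    - [0,0,0,-25,0,0,0]
    - [0,0,0,-35,0,0,0]

```text
time: 18.9
position: [0.6316, -0.1414, 0.1309]
tool_rot: [0.643, 0.766, -0.001, -0.002]
ft_force: [-0.4, -0.3, 0.1]
gripper_width: 0.0858
grasp_force: 0.0
```

Call:
send_rows:
  plan:
    - [0,0,0,-40,0,0,0]
    - [0,0,0,-40,0,0,0]
    - [0,0,0,-30,0,0,0]
    - [0,0,0,0,0,0,0]
    - [0,0,0,0,0,0,0]

```text
time: 19.4
position: [0.6331, -0.1417, 0.2427]
tool_rot: [0.643, 0.766, 0.0, 0.001]
ft_force: [1.6, -0.0, -0.3]
gripper_width: 0.0856
grasp_force: 0.0
```

```bash
python3 - <<'E'
from h import *
s=status.sense();print(s['position'],s['tool_rot'])
snap('wrist','w6.png')
print([(n,np.round(atz('wrist',r['uv'],z,s),3),round(r['conf'],2)) for n,z in(('tile',0),('bottle',.008)) for r in spot_point('wrist',n)[:1]])
# behind toggle: local +60 from pivot, X=(.956,-.292)
for n in(10,15):rows([.558+.062*.956,.260-.062*.292,.24],163,n)
E
```

```text
[ 0.63306422 -0.14168394  0.24265869] [6.42805494e-01 7.66028660e-01 3.10112148e-04 1.04559842e-03]
[('bottle', array([ 0.632, -0.141,  0.008]), 0.97)]
row [ 3.259e+01  2.381e+01 -1.000e-02 -1.000e-02 -1.000e-02 -6.300e+00] mid [0.675 0.092 0.24 ]
row [ 2.144e+01  1.628e+01 -1.000e-02 -1.000e-02 -1.000e-02 -4.200e+00] mid [0.678 0.066 0.24 ]
```

View pics/w6.png

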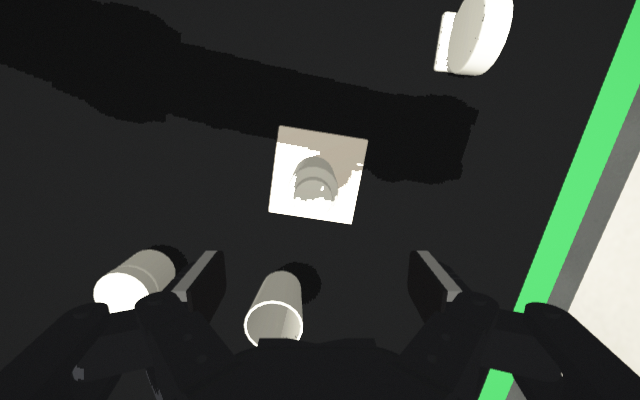

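The bottle stands upright near the middle of the tile, at (316,178). Going to the back side of the toggle.

Call:
send_rows:
  plan:
    - [1,21.4,16.3,0,0,0,-4.2]
    - [1,21.4,16.3,0,0,0,-4.2]
    - [1,21.4,16.3,0,0,0,-4.2]
    - [1,21.4,16.3,0,0,0,-4.2]
    - [1,21.4,16.3,0,0,0,-4.2]
  newtons: 40

```text
time: 20.05
position: [0.6759, -0.0141, 0.2396]
tool_rot: [0.491, 0.871, -0.001, -0.001]
ft_force: [0.4, -0.4, -0.1]
gripper_width: 0.0122
grasp_force: 0.0
```

Call:
send_rows:
  plan:
    - [1,21.4,16.3,0,0,0,-4.2]
    - [1,21.4,16.3,0,0,0,-4.2]
    - [1,21.4,16.3,0,0,0,-4.2]
    - [1,21.4,16.3,0,0,0,-4.2]
    - [1,21.4,16.3,0,0,0,-4.2]

```text
time: 20.55
position: [0.6708, 0.1209, 0.2412]
tool_rot: [0.323, 0.946, -0.0, -0.0]
ft_force: [0.5, 0.0, -0.6]
gripper_width: -0.0002
grasp_force: 0.0
```

Call:
send_rows:
  plan:
    - [1,21.4,16.3,0,0,0,-4.2]
    - [1,21.4,16.3,0,0,0,-4.2]
    - [1,21.4,16.3,0,0,0,-4.2]
    - [1,21.4,16.3,0,0,0,-4.2]
    - [1,21.4,16.3,0,0,0,-4.2]

```text
time: 21.05
position: [0.6176, 0.2436, 0.2413]
tool_rot: [0.145, 0.989, -0.0, 0.0]
ft_force: [0.4, 0.5, 0.3]
gripper_width: 0.0004
grasp_force: 0.0
```

```bash
python3 - <<'E'
from h import *
s=status.sense();print(s['position'],s['tool_rot'])
rows([.558+.062*.956,.260-.062*.292,.112],163,3)
E
```

```text
[0.61756389 0.24361445 0.24130328] [ 1.44780505e-01  9.89463796e-01 -2.59778932e-05  3.56464730e-05]
row [-0.07 -0.58 43.1  -0.    0.    0.12] mid [0.617 0.242 0.155]
```

Call:
send_rows:
  plan:
    - [1,0,-2,43,0,0,0.4]
    - [1,0,0,43,0,0,0]
    - [1,0,0,43,0,0,0]
    - [1,10,0,0,0,0,0]
    - [1,8,0,0,0,0,0]

```text
time: 21.55
position: [0.5995, 0.2464, 0.1125]
tool_rot: [0.15, 0.989, 0.0, -0.001]
ft_force: [0.4, 0.4, 0.8]
gripper_width: 0.0
grasp_force: 0.0
```

Call:
send_rows:
  plan:
    - [1,6,0,0,0,0,0]
    - [1,6,0,0,0,0,0]
    - [1,6,0,0,0,0,0]
    - [1,6,0,0,0,0,0]
    - [1,6,0,0,0,0,0]

```text
time: 22.05
position: [0.5727, 0.2545, 0.1139]
tool_rot: [0.151, 0.988, 0.001, 0.001]
ft_force: [0.6, -0.1, -0.2]
gripper_width: 0.0001
grasp_force: 0.1
```

Call:
send_rows:
  plan:
    - [1,6,0,0,0,0,0]
    - [1,2,0,0,0,0,0]
    - [1,0,0,0,0,0,0]
    - [1,0,0,0,0,0,0]
    - [1,0,0,0,0,0,0]

```text
time: 22.55
position: [0.5648, 0.2564, 0.112]
tool_rot: [0.151, 0.988, -0.0, -0.0]
ft_force: [0.4, -0.5, -0.1]
gripper_width: 0.0001
grasp_force: 0.0
```

Call:
send_rows:
  plan:
    - [1,-20,0,0,0,0,0]
    - [1,-25,0,0,0,0,0]
    - [1,0,0,-45,0,0,0]
    - [1,-20,0,-45,0,0,0]
    - [1,-40,0,-30,0,0,0]

```text
time: 23.05
position: [0.6641, 0.2279, 0.2361]
tool_rot: [0.149, 0.989, 0.001, 0.0]
ft_force: [1.9, 0.5, 1.0]
gripper_width: -0.0004
grasp_force: 0.0
```

Call:
send_rows:
  plan:
    - [1,-40,0,0,0,0,0]
    - [1,-40,0,0,0,0,0]
    - [1,-20,0,0,0,0,0]
    - [1,0,0,0,0,0,0]
    - [1,0,0,0,0,0,0]

```text
time: 23.55
position: [0.7599, 0.1954, 0.2313]
tool_rot: [0.151, 0.988, 0.0, -0.001]
ft_force: [0.4, -0.2, 0.0]
gripper_width: 0.0003
grasp_force: 0.0
```

```bash
python3 - <<'E'
from h import *
s,im=snap('top');a=cv2.resize(im[170:275,175:305],None,fx=4,fy=4,interpolation=2)
s2,im2=snap('scene');b=cv2.resize(im2[120:280,165:425],None,fx=1.6,fy=1.6,interpolation=2)
W=max(a.shape[1],b.shape[1]);a,b=[cv2.copyMakeBorder(x[:420],0,420-min(420,x.shape[0]),0,0,0) for x in(a,b)]
o=cv2.resize(np.hstack([a,b]),None,fx=.85,fy=.85);print(o.shape);cv2.imwrite('pics/f.png',o[:,:,::-1])
snap('top')
for n,z in(('toggle_tip',.125),('bottle',.008),('jar',0),('beaker',0),('gauge',0)): print(n,[(np.round(atz('top',r['uv'],z),3),round(r['conf'],2)) for r in spot_point('top',n)[:1]])
E
```

```text
(357, 796, 3)
toggle_tip [(array([0.539, 0.264, 0.125]), 0.4)]
bottle [(array([ 0.632, -0.144,  0.008]), 0.84)]
jar [(array([ 0.434, -0.311,  0.   ]), 0.83)]
beaker []
gauge [(array([0.758, 0.029, 0.   ]), 0.97)]
```

View pics/f.png

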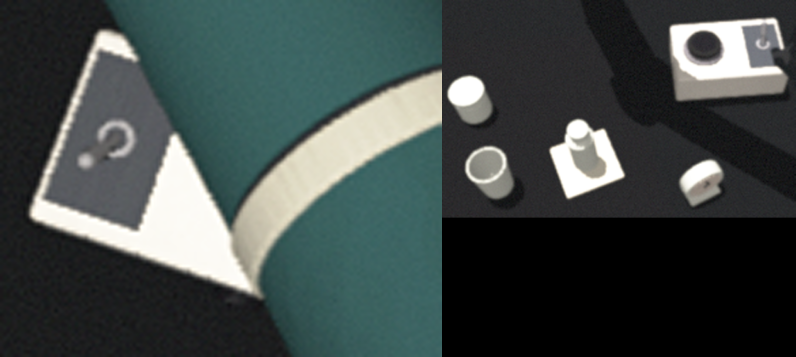

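The lever leans to the front again (tip at 87,160), so it is off. The bottle stands upright mid-tile (583,150) and the bystanders are where they were. Handing in.

```bash
python3 -c "
from h import *
print(order.finish_job())"
```

```text
the job is handed in; nothing more can be done
None
```

The job is handed in: the toggle was switched on, the bottle held the pad fully down for about 1.5–2 s and was then set down upright near the middle of the tile, and the toggle was switched back off, with the jar, beaker and gauge not moved.

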